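# Seat the green vial rack in the fraction collector

## Robot

A 6-joint arm with a two-finger parallel gripper is mounted at the origin on the work surface. World frame = base frame: x ahead of the robot, y to its left, z up, the work surface at z = 0. Lengths are in m, angles in rad, forces in N, time in s.
With the tool pointing down it reaches from about 0.35 to 0.775 m from the base axis. Payload 7.3 kg.
Tool frame: the origin (TCP) lies at the very end of the fingers, on their centre line; the grasp point (between the pads) lies 19 mm behind it; z points along the fingers, x is the direction in which the jaws open and shut, and the axes are right-handed (so a half turn about z gives the same grasp; the last joint's range is limited). The gripper opens to 92 mm and grips with 3 to 60 N. Pads are 19 mm wide; open, the fingers measure 130 mm over their backs; the gripper's body (75 mm by 190 mm) begins 47 mm behind the grasp point.
Start: joints at [-1.481, 0.342, 1.524, -0, 1.275, -0.146], TCP at [0.123, -0.51, 0.227] pointing down, gripper open.
Joint ranges: [-2.53, 2.53], [-0.77, 2.02], [0.04, 2.7], [-1, 4.14], [0.28, 2.66], [-3.11, 3.11]. Speed limits (rad/s): [2.57, 2.57, 3.14, 3.14, 3.14, 3.14].

## Interface

Orientations are given as [roll, pitch, yaw] about the fixed x, y, z axes, in that order (R = Rz(yaw) Ry(pitch) Rx(roll)).
In Python, from cell import robot, read_camera, nets gives the robot as it stands. The module is installed in compiled form; this text tells all that it offers.
- The arm moves only by the tool carry_out, never from a script. Its arguments are lists of equal length, an entry for each row: "translation": the shift along the tool's x, y, z in m, a list of three; "turn": the turn, a rotation vector about the tool's x, y, z in rad, a list of three; "gripper": the gripper's target within -1 to 1 (shut at 1, half-way at 0, fully open at -1). A call has 1 to 10 rows; each row shifts and turns the commanded pose from where the row before left it, along the tool's axes as they then stand; what a row does not reach is not made up. A row lasts 1/10 s, in which the tool goes at most 50 mm and 8.59 degrees, less where a joint would pass 70% of its speed; a pose out of reach is approached as far as the arm can. A call with a gripper value outside its range is refused whole. The fingers move at their own pace and stop on an object; "squeeze" is the grip in N (left out, the last holds). Time passes only in rows, so rows that do not move let the fingers close. It gives the time, the measured TCP pose, the force and the opening at its end, in the units of the state.
- robot.observe(): the state, without advancing time (a new reading comes with each control period).
- read_camera(name): name is "side" or "top" or "wrist"; returns a dict with "img" (420x560x3 uint8, red, green, blue), "fx", "fy", "cx", "cy" (pixels), "world_from_camera" (4x4, takes a point from camera to world coordinates). Camera axes: x right, y down, z forward; pixel columns grow to the right and rows downward; lengths in m; the calibration is good to about 2 mm. A picture is of the moment at which its call begins. There is no depth.
- robot.hand_in(): hands the job in, once; it reports no verdict.
Trained networks look in a picture, given as the dict that the camera call returned (one of the last four; its "shot" number tells which), for a name from the list of things; names that differ only in an ending like _2 or _b are one class to them, and where a whole thing is asked for, a point or a joint stands for the part that bears it (a point fixed in the world has none). Each returns a list of dicts, best first, with "score" (0 to 1); they miss things now and then, are a little off and sometimes report something else, mostly with a low value. They report only what shows in the picture. A call takes as long as a camera call. They do not tell look-alikes from the thing itself.
- nets.regions_of(picture, name): "region" (420x560 bool, what is visible of it) and "pixel" ([column, row] in pixels, amid what is visible of it).
- nets.tip_of(picture, name): "pixel" ([column, row] in pixels: a listed point, or the origin of a listed thing).
The state is a dict: "time": time; "qpos": joint angles; "qvel": joint speeds; "joint_efforts": joint torques, N m; "tool_pos": TCP position; "tool_rot": TCP orientation; "contact_force": force on the tool from outside, world axes, zero at the start; "torque": the same for the moment, N m; "opening": finger opening in m.
Only numpy, scipy, OpenCV 4.12 (cv2) and the standard library are available. Lean on these libraries where they do the work, as an engineer would, in place of code of your own. Each camera call takes 0.05 s, during which the arm holds its last target. There are 200 camera calls.

## Task

Load the fraction collector: take the vial rack with the green handle and lower it (do not drop it in) into the collector's well with its green key in the green key slot, shuffling it if it catches, until it sits flat and fully home on the well's floor; then let go. Leave the orange rack and the blue-capped flask where they stand.

Things in the scene. Friction and masses are not known exactly. Their poses are not given: they have to be found in the camera images.
- green_rack: Vial rack to load, loose, 0.15 to 0.31 kg, upright on the bench, yaw within 0.5 rad: white block 84 (x) x 52 (y) x 34 (z) mm with a green handle fin and a green key tab. Blue vial caps rise 3 mm above the block's top on both sides of the fin. Origin: centre of the block's underside (tab not counted); z up.
- green_fin (a point): Middle of the green rack's upright handle fin, 56 mm above the origin. The fin is 56 (x) x 12 (y) mm and reaches from 34 to 78 mm above the rack's underside; pinch it across y.
- green_key (a point): Point on the underside of the green rack's key tab, 64 mm from the rack's origin along its +x. The tab, 16 mm wide (y) and as tall as the block, sticks out 24 mm from the middle of the block's +x end.
- collector: Fraction collector, fixed: cream base 200 x 325 (y) mm, top 40 mm above the bench; a control tower stands on it 150 to 250 mm along +y (120 mm high, its parked arm 205). Origin: at bench level under the centre of its well, z up, yaw within 0.3 rad. The well is 100 (x) x 68 (y) mm, 28 mm deep; its floor is 12 mm above the bench, so a seated rack's origin is 12 mm above this one.
- slot (a point): Middle of the key slot's floor, 64 mm along the collector's +x from the well's centre. The slot, 40 mm wide (y), 28 mm long (x), as deep as the well, opens from the middle of its +x end; green floor, green mark on the rim beyond. The green rack enters only with its key here, its x along the collector's x; it has 8 mm of play each way, about 10 degrees when centred.
- orange_rack: Bystander: same block and fin as the green rack, but the fin is orange, the caps grey, and an orange key tab is on its long +y side. Origin at the centre of the block's underside. Loose; leave it.
- flask: Bystander: loose conical glass flask with a blue cap, 84 mm wide at the foot, 140 mm tall; origin at the centre of its underside. Leave it standing.
Not all that is in view belongs to the job. What is shaped like the green_rack but purple is not meant.

How it is judged:
On the way:
1. the green rack is lowered into the mouth of the well, its underside below the rim, while the fingers still hold or touch it (z of green_rack in the frame of collector below 0.036 m and horizontal distance between green_rack and collector below 0.018 m and contact force between the fingers and green_rack above 0.3 N), for 0.05 s.
At the end, for the whole second after the job is handed in: The green rack rests in the collector's well, within 4 mm of the well's floor, within 18 mm of its centre, level to 4 degrees, its key in the slot (key point at least 50 mm along the well's +x), released and at rest; the orange rack and the flask stand within 30 mm of where they were (z of green_rack in the frame of collector below 0.016 m and horizontal distance between green_rack and collector below 0.018 m and x of green_key in the frame of collector above 0.05 m and angle between green_rack's own z axis and vertical below 0.07 rad and linear speed of green_rack below 0.02 m/s and distance of each of orange_rack, flask from where it was at the start of the episode below 0.03 m and angle between each of orange_rack, flask's own z axis and vertical below 0.2 rad); the robot touches nothing.
It fails at once if the orange rack is shifted by more than 30 mm (distance of orange_rack from where it was at the start of the episode above 0.03 m).
It fails at once if the flask is shifted by more than 30 mm or tipped (distance of flask from where it was at the start of the episode above 0.03 m or angle between flask's own z axis and vertical above 0.4 rad).
It also fails if it takes over 35 s, if anything falls off the work surface, if the arm or the gripper's body presses on something with over 40 N, if the wrist force passes 120 N, or if a joint passes its speed limit or range.

## Working session

There is one attempt and no reset: what is moved stays moved. The work goes in short steps, Python scripts to look and compute and a tool call to move; the robot and the scene stay as the last step left them, time stands still between calls to the robot, and variables do not carry over. Pictures are saved under pics/ and viewed, about 8 in all and at most 12, crops included, and the job is handed in when it is done.

Besides the shell and the picture viewer there is one more tool, called after "Call:" by a JSON object that holds its "op" and its "data", one argument or row to a line. carry_out: Moves the arm, as the interface text tells. Its arguments: {"type":"object","properties":{"translation":{"type":"array","items":{"type":"array","items":{"type":"number"}}},"turn":{"type":"array","items":{"type":"array","items":{"type":"number"}}},"gripper":{"type":"array","items":{"type":"number"}},"squeeze":{"type":"number"}},"required":["translation","turn","gripper"]}

```bash
mkdir -p pics
cat > h.py <<'E'
import numpy as np, cv2
from cell import robot, read_camera, nets
def ray(p,px):
    T=np.array(p["world_from_camera"]); d=T[:3,:3]@np.array([(px[0]-p["cx"])/p["fx"],(px[1]-p["cy"])/p["fy"],1]); return T[:3,3],d
def atz(p,px,z):
    o,d=ray(p,px); return o+d*(z-o[2])/d[2]
def proj(p,X):
    T=np.array(p["world_from_camera"]); c=T[:3,:3].T@(np.array(X)-T[:3,3]); return np.array([p["fx"]*c[0]/c[2]+p["cx"],p["fy"]*c[1]/c[2]+p["cy"]])
def save(n,img): cv2.imwrite("pics/"+n,cv2.cvtColor(img,cv2.COLOR_RGB2BGR))
E
python3 - <<'E'
from h import *
a={n:read_camera(n) for n in("top","side","wrist")}
for n in a: save(n+"0.png",a[n]["img"]); print(n,np.round(np.array(a[n]["world_from_camera"]),3).tolist(),a[n]["fx"])
for n in("top","side"):
  for k,z in(("green_rack",0),("green_fin",.056),("green_key",0),("collector",0),("slot",.012),("orange_rack",0),("flask",0)):
    for r in nets.tip_of(a[n],k)[:3]: print(n,k,round(r["score"],2),np.round(r["pixel"]),np.round(atz(a[n],r["pixel"],z),3))
o=robot.observe(); print(o)
E
```

```text
top [[0.021, -0.99, 0.138, 0.509], [-1.0, -0.019, 0.015, -0.126], [-0.012, -0.139, -0.99, 0.899], [0.0, 0.0, 0.0, 1.0]] 423.9317351867335
side [[-0.783, -0.446, 0.434, 0.327], [-0.622, 0.583, -0.523, 0.209], [-0.019, -0.68, -0.733, 0.529], [0.0, 0.0, 0.0, 1.0]] 380.981022408793
wrist [[0.233, -0.927, -0.295, 0.202], [-0.972, -0.223, -0.068, -0.491], [-0.002, 0.302, -0.953, 0.383], [0.0, 0.0, 0.0, 1.0]] 325.52487687164137
top green_rack 0.88 [398. 218.] [ 0.611 -0.362  0.   ]
top green_rack 0.78 [330. 203.] [ 0.641 -0.217  0.   ]
top green_fin 0.96 [329. 201.] [ 0.637 -0.208  0.056]
top green_fin 0.7 [404. 217.] [ 0.608 -0.357  0.056]
top green_key 0.97 [318. 175.] [ 0.702 -0.19   0.   ]
top green_key 0.66 [203. 257.] [0.521 0.05  0.   ]
top green_key 0.62 [372. 198.] [ 0.654 -0.307  0.   ]
top slot 0.67 [198. 227.] [0.583 0.061 0.012]
top orange_rack 0.8 [379. 293.] [ 0.454 -0.318  0.   ]
top flask 0.9 [252. 124.] [ 0.814 -0.045  0.   ]
side green_rack 0.88 [348. 162.] [ 0.608 -0.367  0.   ]
side green_rack 0.77 [292. 195.] [ 0.643 -0.215  0.   ]
side green_fin 0.66 [350. 142.] [ 0.6
[... 411 characters left out ...]
 [170. 209.] [ 0.805 -0.043  0.   ]
{'time': 0.85, 'qpos': array([-1.48103022e+00,  3.41967837e-01,  1.52409470e+00,  7.36010547e-06,
        1.27538161e+00, -1.46013482e-01]), 'qvel': array([ 0.00159075,  0.00064361, -0.00045977,  0.00111887,  0.00081977,
        0.00015139]), 'joint_efforts': array([-1.65959555e-03, -4.31109416e+01, -2.44477326e+01,  7.19056511e-02,
        4.82332706e-02,  7.41170368e-06]), 'tool_pos': array([ 0.12266001, -0.5104981 ,  0.22675907]), 'tool_rot': array([ 3.14157801e+00, -1.47951435e-04, -1.33501888e+00]), 'contact_force': array([-0.1074661 ,  0.31562029, -0.48287089]), 'torque': array([-0.00299718, -0.03096538, -0.04274219]), 'opening': 0.09204136004481048}
```

View pics/top0.png

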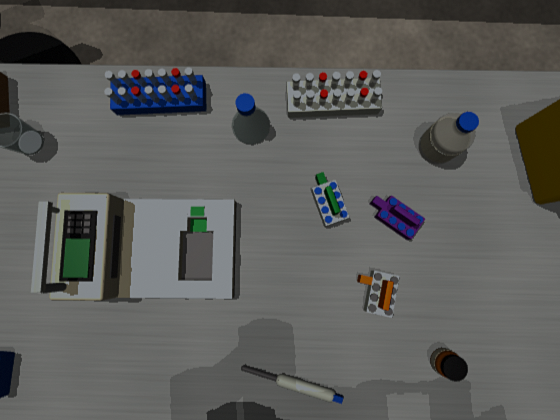

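View pics/side0.png

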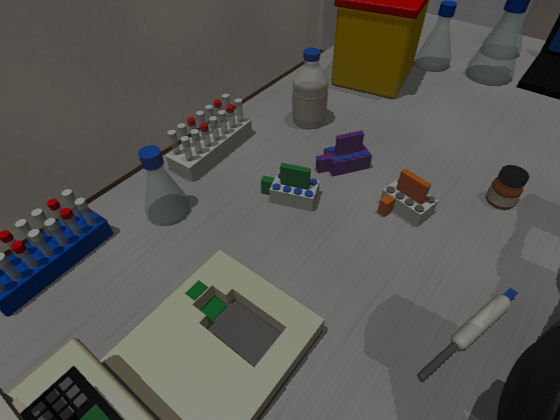

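Candidates in the top view are green (330,203), purple (400,217) and orange (382,292). The green one at (330,203) is meant, because it has a white block, green fin, blue caps and an end key. I'll confirm it in a crop and measure it by colour.

Run:
```python
from h import *
p=read_camera("top"); s=read_camera("side"); im=p["img"]
c1=cv2.resize(im[160:240,300:430],None,fx=6,fy=6,interpolation=cv2.INTER_CUBIC)[:,:780]
save("crop1.png",c1)
c2=cv2.resize(im[195:310,120:250],None,fx=5,fy=5,interpolation=cv2.INTER_CUBIC); save("crop2.png",c2)
for q,n,boxes in((p,"top",{"rack":(160,240,300,360),"coll":(200,235,180,215)}),(s,"side",{"rack":(155,215,250,325),"coll":(275,325,180,235)})):
  hsv=cv2.cvtColor(q["img"],cv2.COLOR_RGB2HSV); m=cv2.inRange(hsv,(45,110,40),(80,255,255))
  for k,(a,b,c,d) in boxes.items():
    num,l,st,ce=cv2.connectedComponentsWithStats(m[a:b,c:d])
    for i in range(1,num):
      if st[i,4]>15:
        pts=np.argwhere(l==i)[:,::-1].astype(np.float32)+[c,a]
        r=cv2.minAreaRect(pts.astype(np.float32)); print(n,k,st[i,4],np.round(ce[i]+[c,a],1),np.round(cv2.boxPoints(r),1).tolist())
        if n=="top": 
          for z in(.078,.034,.012,.04): print("  z",z,np.round([atz(q,x,z)[:2] for x in [ce[i]+[c,a]]+list(cv2.boxPoints(r))],3).tolist())
```

```text
top rack 87 [321.1 177.7] [[315.6000061035156, 173.8000030517578], [323.1000061035156, 171.3000030517578], [326.5, 181.5], [319.0, 184.0]]
  z 0.078 [[0.68, -0.191], [0.687, -0.18], [0.693, -0.195], [0.672, -0.202], [0.667, -0.187]]
  z 0.034 [[0.689, -0.194], [0.697, -0.183], [0.702, -0.199], [0.681, -0.206], [0.675, -0.19]]
  z 0.012 [[0.693, -0.196], [0.702, -0.184], [0.707, -0.2], [0.685, -0.208], [0.68, -0.192]]
  z 0.04 [[0.687, -0.194], [0.696, -0.183], [0.701, -0.198], [0.68, -0.205], [0.674, -0.19]]
top rack 158 [332.6 199.5] [[325.0, 187.39999389648438], [330.5, 185.3000030517578], [340.20001220703125, 211.1999969482422], [334.70001220703125, 213.1999969482422]]
  z 0.078 [[0.637, -0.214], [0.66, -0.199], [0.665, -0.21], [0.614, -0.229], [0.61, -0.218]]
  z 0.034 [[0.643, -0.219], [0.669, -0.203], [0.673, -0.214], [0.619, -0.234], [0.615, -0.223]]
  z 0.012 [[0.647, -0.221], [0.673, -0.205], [0.677, -0.216], [0.622, -0.237], [0.618, -0.225]]
  z 0.04 [[0.643, -0.218], [0.667, -0.202], [0.672, -0.213], [0.619, -0.233], [0.614, -0.222]]
top coll 117 [197. 211.] [[191.0, 207.0
[... 872 characters left out ...]
74 [294.5 174.8] [[276.8999938964844, 183.0], [280.6000061035156, 162.5], [310.6000061035156, 167.89999389648438], [306.8999938964844, 188.39999389648438]]
side rack 71 [267.2 179.2] [[260.79998779296875, 181.6999969482422], [261.70001220703125, 175.1999969482422], [273.29998779296875, 176.89999389648438], [272.3999938964844, 183.3000030517578]]
side rack 45 [265.4 188.7] [[260.20001220703125, 192.3000030517578], [262.20001220703125, 182.89999389648438], [270.1000061035156, 184.6999969482422], [268.0, 194.0]]
side coll 211 [196.2 289.9] [[185.5, 292.5], [199.0, 279.0], [207.0, 287.0], [193.5, 300.5]]
side coll 364 [213.3 308.2] [[198.0, 312.0], [216.0, 294.0], [227.0, 305.0], [209.0, 323.0]]
```

View pics/crop1.png

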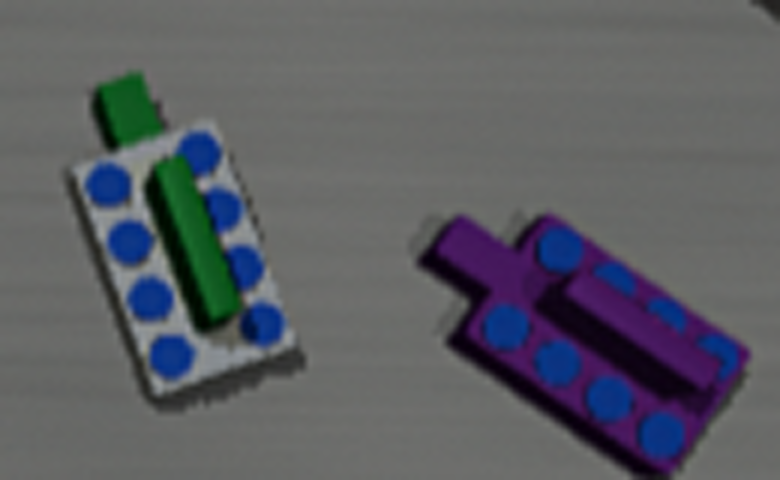

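View pics/crop2.png

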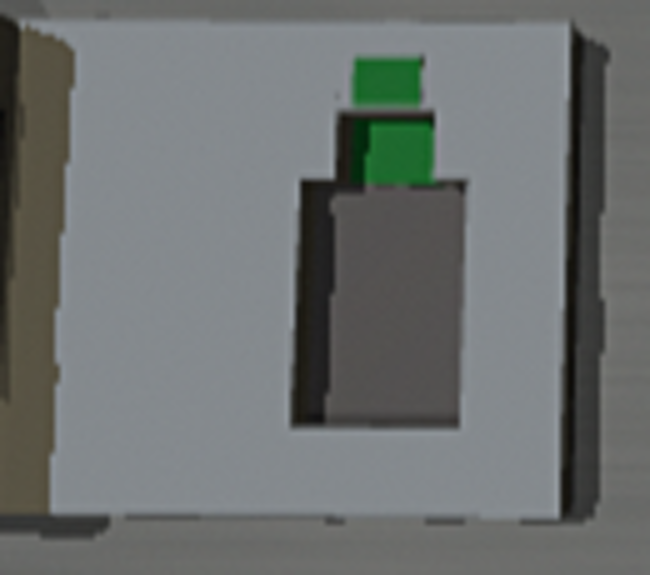

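The crop confirms it: white block, green fin and green end tab at (330,203). Purple is the look-alike. The well rim is also clear. Next I'll work out the poses.

Run:
```python
from h import *
p=read_camera("top"); s=read_camera("side")
def fit(c,L,W,z):
    X=np.array([atz(p,x,z)[:2] for x in c]); m=X.mean(0); d=(X[0]+X[1]-X[2]-X[3]); e=(X[0]+X[3]-X[1]-X[2])
    print(np.round(m,4),"yaw",np.arctan2(d[1],d[0]).round(3),np.arctan2(-e[0],e[1]).round(3),"L",np.round(np.linalg.norm(d)/2,4),"W",np.round(np.linalg.norm(e)/2,4)); return m
fit([[311.7,188.7],[335.5,180.3],[350,217.5],[325.8,226.3]],.084,.052,.034)
fit([[180.4,231],[213.4,231],[212,280.4],[178.4,280.4]],.1,.068,.04)
# outer base edges yaw
A=atz(p,[120+572/5,195+22/5],.04);B=atz(p,[120+562/5,195+517/5],.04);print("edge yaw",np.arctan2((A-B)[1],(A-B)[0]).round(3),np.round(A,3),np.round(B,3))
A=atz(p,[120+75/5,195+22/5],.04);B=atz(p,[120+50/5,195+515/5],.04)
# side: triangulate-free check
print("side fin c@.056",atz(s,[294.5,175.5],.056).round(4),"slot floor",atz(s,[213.3,308.2],.012).round(4),"mark",atz(s,[196.2,289.9],.04).round(4))
w=read_camera("wrist");
```

```text
[ 0.6359 -0.2147] yaw 0.368 0.365 L 0.0828 W 0.0528
[0.523  0.0569] yaw 0.014 0.02 L 0.0991 W 0.0674
edge yaw 0.016 [ 0.639 -0.016  0.04 ] [ 0.44 -0.02  0.04]
side fin c@.056 [ 0.6363 -0.2135  0.056 ] slot floor [0.5849 0.0572 0.012 ] mark [0.612  0.0599 0.04  ]
```

Call:
{"op": "carry_out", "data": {
  "translation": [
    [-0.0112,-0.0379,0],
    [-0.0112,-0.0379,0],
    [-0.0112,-0.0379,0],
    [-0.0112,-0.0379,0],
    [-0.0112,-0.0379,0],
    [-0.0112,-0.0379,0],
    [-0.0112,-0.0379,0],
    [-0.0112,-0.0379,0],
    [-0.0112,-0.0379,0],
    [-0.0112,-0.0379,0]
  ],
  "turn": [
    [0,0,0],
    [0,0,0],
    [0,0,0],
    [0,0,0],
    [0,0,0],
    [0,0,0],
    [0,0,0],
    [0,0,0],
    [0,0,0],
    [0,0,0]
  ],
  "gripper": [-1,-1,-1,-1,-1,-1,-1,-1,-1,-1]
}}

```text
time: 2.1
tool_pos: [0.4664, -0.312, 0.2268]
tool_rot: [-3.142, -0.0, -1.335]
contact_force: [0.2, -1.2, -0.1]
opening: 0.0919
```

Call:
{"op": "carry_out", "data": {
  "translation": [
    [-0.0112,-0.0379,0],
    [-0.0112,-0.0379,0],
    [-0.0112,-0.0379,0],
    [-0.0112,-0.0379,0],
    [-0.0112,-0.0379,0],
    [0,0,0.03],
    [0,0,0.03],
    [0,0,0],
    [0,0,0],
    [0,0,0]
  ],
  "turn": [
    [0,0,0],
    [0,0,0],
    [0,0,0],
    [0,0,0],
    [0,0,0],
    [0,0,-0.065],
    [0,0,-0.065],
    [0,0,0],
    [0,0,0],
    [0,0,0]
  ],
  "gripper": [-0.5,-0.5,-0.5,-0.5,-0.5,-0.5,-0.5,-0.5,-0.5,-0.5]
}}

```text
time: 3.1
tool_pos: [0.637, -0.215, 0.1689]
tool_rot: [-3.139, -0.002, -1.207]
contact_force: [-0.1, 0.3, 0.1]
opening: 0.0687
```

Run:
```python
from h import *
o=robot.observe(); print(o["time"],o["tool_pos"],o["tool_rot"],o["contact_force"],o["opening"])
w=read_camera("wrist"); save("w1.png",w["img"])
hsv=cv2.cvtColor(w["img"],cv2.COLOR_RGB2HSV); m=cv2.inRange(hsv,(45,110,40),(80,255,255))
num,l,st,ce=cv2.connectedComponentsWithStats(m)
for i in range(1,num):
  if st[i,4]>60: 
    r=cv2.boxPoints(cv2.minAreaRect(np.argwhere(l==i)[:,::-1].astype(np.float32))); print(st[i,4],ce[i].round(),r.round().tolist())
c,sn=np.cos(.366),np.sin(.366)
img=w["img"].copy()
for x,y,z in [(a,b,.078) for a in(-.028,.028) for b in(-.006,.006)]+[(a,b,.034) for a in(-.042,.042) for b in(-.026,.026)]+[(.066,.008,.034),(.066,-.008,.034)]:
  q=proj(w,[.636+c*x-sn*y,-.214+sn*x+c*y,z]); cv2.drawMarker(img,tuple(int(v) for v in q.round()),(255,0,255),cv2.MARKER_CROSS,7,1)
save("w1.png",img)
```

```text
3.1 [ 0.63696462 -0.21503645  0.16889828] [-3.13930021e+00 -2.49332409e-03 -1.20678278e+00] [-0.07936496  0.3167928   0.09375124] 0.06869737384102192
455 [278. 141.] [[269.0, 128.0], [286.0, 128.0], [286.0, 154.0], [269.0, 154.0]]
861 [277. 209.] [[270.0, 245.0], [271.0, 173.0], [284.0, 173.0], [283.0, 245.0]]
```

View pics/w1.png

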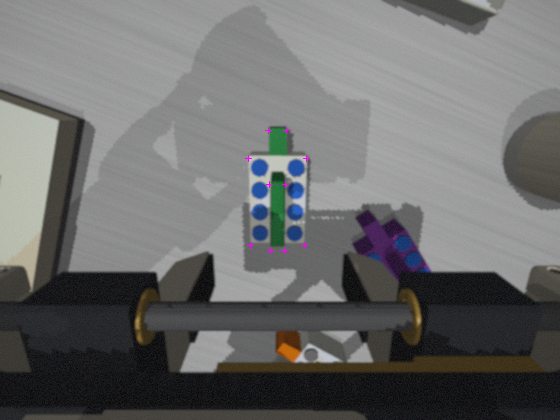

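Fit overlay agrees within about 2 mm, and the purple rack is clear of the right finger. Descending and gripping.

Call:
{"op": "carry_out", "data": {
  "translation": [
    [0,0,0.025],
    [0,0,0.025],
    [0,0,0.025],
    [0,0,0.02],
    [0,0,0.015],
    [0,0,0.01],
    [0,0,0.006],
    [0,0,0],
    [0,0,0]
  ],
  "turn": [
    [0,0,0],
    [0,0,0],
    [0,0,0],
    [0,0,0],
    [0,0,0],
    [0,0,0],
    [0,0,0],
    [0,0,0],
    [0,0,0]
  ],
  "gripper": [-0.5,-0.5,-0.5,-0.5,-0.5,-0.5,-0.5,-0.5,-0.5]
}}

```text
time: 4.05
tool_pos: [0.6367, -0.2146, 0.0416]
tool_rot: [-3.141, -0.001, -1.205]
contact_force: [-0.2, 0.2, 0.5]
opening: 0.0691
```

Call:
{"op": "carry_out", "data": {
  "translation": [
    [0,0,0],
    [0,0,0],
    [0,0,0],
    [0,0,0],
    [0,0,0],
    [0,0,0],
    [0,0,0],
    [0,0,0]
  ],
  "turn": [
    [0,0,0],
    [0,0,0],
    [0,0,0],
    [0,0,0],
    [0,0,0],
    [0,0,0],
    [0,0,0],
    [0,0,0]
  ],
  "gripper": [1,1,1,1,1,1,1,1],
  "squeeze": 30
}}

```text
time: 4.85
tool_pos: [0.6362, -0.2144, 0.0406]
tool_rot: [3.141, -0.0, -1.205]
contact_force: [0.7, -0.4, -2.1]
opening: 0.0117
```

Call:
{"op": "carry_out", "data": {
  "translation": [
    [0,0,-0.01],
    [0,0,-0.02],
    [0,0,-0.03],
    [0,0,-0.03],
    [0,0,-0.02],
    [0,0,-0.01],
    [0,0,0],
    [0,0,0]
  ],
  "turn": [
    [0,0,0],
    [0,0,0.029],
    [0,0,0.08],
    [0,0,0.08],
    [0,0,0.08],
    [0,0,0.08],
    [0,0,0],
    [0,0,0]
  ],
  "gripper": [1,1,1,1,1,1,1,1]
}}

```text
time: 5.65
tool_pos: [0.6358, -0.2142, 0.1604]
tool_rot: [3.141, 0.0, -1.552]
contact_force: [0.0, 0.4, -3.0]
opening: 0.0118
```

Call:
{"op": "carry_out", "data": {
  "translation": [
    [-0.0134,0.0054,0],
    [-0.03,0.012,0],
    [-0.035,0.0135,0],
    [-0.035,0.0135,0],
    [-0.035,0.0135,0],
    [-0.035,0.0135,0],
    [-0.035,0.0135,0],
    [-0.035,0.0135,0],
    [-0.02,0.01,0],
    [0,0,0]
  ],
  "turn": [
    [0,0,0],
    [0,0,0],
    [0,0,0],
    [0,0,0],
    [0,0,0],
    [0,0,0],
    [0,0,0],
    [0,0,0],
    [0,0,0],
    [0,0,0]
  ],
  "gripper": [1,1,1,1,1,1,1,1,1,1]
}}

```text
time: 6.65
tool_pos: [0.521, 0.0598, 0.1598]
tool_rot: [3.138, 0.001, -1.549]
contact_force: [0.8, -0.3, -3.2]
opening: 0.0121
```

Call:
{"op": "carry_out", "data": {
  "translation": [
    [0,0,0],
    [0,0,0.01],
    [0,0,0.01],
    [0,0,0.01],
    [0,0,0],
    [0,0,0]
  ],
  "turn": [
    [0,0,0],
    [0,0,0],
    [0,0,0],
    [0,0,0],
    [0,0,0],
    [0,0,0]
  ],
  "gripper": [1,1,1,1,1,1]
}}

```text
time: 7.25
tool_pos: [0.5231, 0.0569, 0.1301]
tool_rot: [3.14, -0.0, -1.554]
contact_force: [0.4, 0.2, -2.6]
opening: 0.012
```

Run:
```python
from h import *
o=robot.observe(); print(o["time"],o["tool_pos"],o["tool_rot"],o["contact_force"],o["opening"])
X,Y,Z=o["tool_pos"]; yw=o["tool_rot"][2]+np.pi/2; c,sn=np.cos(yw),np.sin(yw)
out=[]
for n,(a,b,e,f) in (("wrist",(60,300,140,420)),("side",(180,360,150,360))):
  w=read_camera(n); img=cv2.resize(w["img"],None,fx=2,fy=2,interpolation=cv2.INTER_CUBIC)
  def mk(P,col): 
    q=proj(w,P)*2+.5; cv2.drawMarker(img,tuple(int(v) for v in q.round()),col,cv2.MARKER_CROSS,9,1)
  z0=Z-.0405
  for x,y,z in [(a_,b_,.034) for a_ in(-.042,.042) for b_ in(-.026,.026)]+[(.066,.008,.034),(.066,-.008,.034),(.066,.008,0),(.066,-.008,0)]: mk([X+c*x-sn*y,Y+sn*x+c*y,z0+z],(255,0,255))
  C,S=np.cos(.017),np.sin(.017)
  for x,y in [(-.05,-.034),(-.05,.034),(.05,.034),(.05,-.034),(.078,.02),(.078,-.02)]: mk([.523+C*x-S*y,.057+S*x+C*y,.04],(255,255,0))
  save(n+"2.png",img[2*a:2*b,2*e:2*f])
```

```text
7.25 [0.52309219 0.0569099  0.13010672] [ 3.14041515e+00 -4.20379280e-05 -1.55444413e+00] [ 0.42882878  0.19616171 -2.58654855] 0.011961853260624312
```

View pics/wrist2.png

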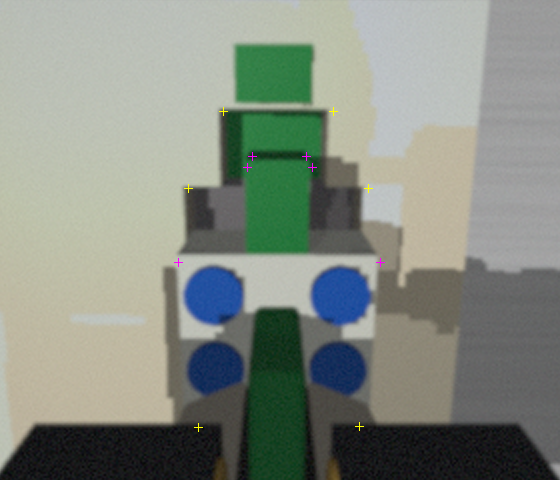

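View pics/side2.png

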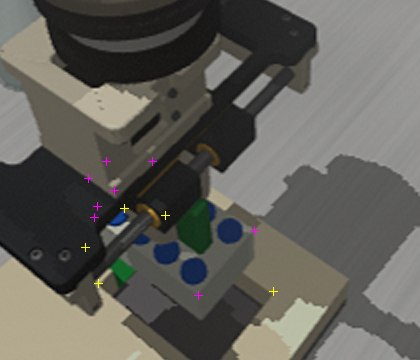

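Wrist view: the tab at (280,155) lies over the slot. The rack sits about 3 mm forward in the grip, and the well is about 1 mm further to +y than modelled. I'll trim and lower.

Call:
{"op": "carry_out", "data": {
  "translation": [
    [-0.0015,0.002,0],
    [0,0,0.012],
    [0,0,0.012],
    [0,0,0.012],
    [0,0,0.008],
    [0,0,0.005],
    [0,0,0.005],
    [0,0,0.004],
    [0,0,0],
    [0,0,0]
  ],
  "turn": [
    [0,0,0],
    [0,0,0],
    [0,0,0],
    [0,0,0],
    [0,0,0],
    [0,0,0],
    [0,0,0],
    [0,0,0],
    [0,0,0],
    [0,0,0]
  ],
  "gripper": [1,1,1,1,1,1,1,1,1,1]
}}

```text
time: 8.35
tool_pos: [0.5214, 0.0587, 0.0729]
tool_rot: [-3.141, -0.0, -1.554]
contact_force: [-0.2, 0.1, -1.8]
opening: 0.0119
```

Call:
{"op": "carry_out", "data": {
  "translation": [
    [0,0,0.004],
    [0,0,0.004],
    [0,0,0.004],
    [0,0,0.003],
    [0,0,0.002],
    [0,0,0.001],
    [0,0,0],
    [0,0,0]
  ],
  "turn": [
    [0,0,0],
    [0,0,0],
    [0,0,0],
    [0,0,0],
    [0,0,0],
    [0,0,0],
    [0,0,0],
    [0,0,0]
  ],
  "gripper": [1,1,1,1,1,1,1,1]
}}

```text
time: 9.15
tool_pos: [0.5213, 0.0587, 0.0548]
tool_rot: [-3.141, -0.0, -1.554]
contact_force: [-0.3, -0.1, -2.3]
opening: 0.0122
```

Call:
{"op": "carry_out", "data": {
  "translation": [
    [0,0,0.001],
    [0,0,0.001],
    [0,0,0.001],
    [0,0,0]
  ],
  "turn": [
    [0,0,0],
    [0,0,0],
    [0,0,0],
    [0,0,0]
  ],
  "gripper": [1,1,1,1]
}}

```text
time: 9.55
tool_pos: [0.5213, 0.0586, 0.0525]
tool_rot: [-3.141, -0.0, -1.554]
contact_force: [-2.3, -0.1, 4.9]
opening: 0.0115
```

The floor was met at the expected height (5 N up). Releasing and retreating.

Call:
{"op": "carry_out", "data": {
  "translation": [
    [0,0,0],
    [0,0,0],
    [0,0,0],
    [0,0,0],
    [0,0,0],
    [0,0,0]
  ],
  "turn": [
    [0,0,0],
    [0,0,0],
    [0,0,0],
    [0,0,0],
    [0,0,0],
    [0,0,0]
  ],
  "gripper": [0.1,0.1,0.1,0.1,0.1,0.1]
}}

```text
time: 10.15
tool_pos: [0.5212, 0.0587, 0.0516]
tool_rot: [3.142, -0.0, -1.554]
contact_force: [0.7, 0.5, 0.4]
opening: 0.041
```

Call:
{"op": "carry_out", "data": {
  "translation": [
    [0,0,-0.01],
    [0,0,-0.02],
    [0,0,-0.03],
    [0,0,-0.03],
    [0,0,-0.03],
    [0,0,-0.03],
    [0,0,-0.02],
    [0,0,0],
    [0,0,0]
  ],
  "turn": [
    [0,0,0],
    [0,0,0],
    [0,0,0],
    [0,0,0],
    [0,0,0],
    [0,0,0],
    [0,0,0],
    [0,0,0],
    [0,0,0]
  ],
  "gripper": [0.1,0.1,0.1,0.1,0.1,0.1,0.1,0.1,0.1]
}}

```text
time: 11.05
tool_pos: [0.521, 0.0587, 0.2219]
tool_rot: [-3.141, -0.0, -1.554]
contact_force: [-0.1, 0.2, -0.6]
opening: 0.0413
```

Run:
```python
from h import *
o=robot.observe(); print(o["time"],o["tool_pos"],o["contact_force"],o["opening"])
for n,(a,b,e,f) in (("wrist",(60,300,140,420)),("side",(180,400,130,370))):
  w=read_camera(n); img=cv2.resize(w["img"],None,fx=2,fy=2,interpolation=cv2.INTER_CUBIC)
  for k,z in(("green_rack",.012),("green_key",.012),("green_fin",.068),("orange_rack",0),("flask",0)):
    for r in nets.tip_of(w,k)[:2]: print(n,k,round(r["score"],2),atz(w,r["pixel"],z).round(3))
  c,sn=np.cos(.017),np.sin(.017)
  for x,y,z in [(a_,b_,.034) for a_ in(-.042,.042) for b_ in(-.026,.026)]+[(.066,.008,.034),(.066,-.008,.034)]+[(a_,b_,.078) for a_ in(-.028,.028) for b_ in(-.006,.006)]:
    q=proj(w,[.523+c*x-sn*y,.0585+sn*x+c*y,.012+z])*2+.5; cv2.drawMarker(img,tuple(int(v) for v in q.round()),(255,0,255),cv2.MARKER_CROSS,9,1)
  save(n+"3.png",img[2*a:2*b,2*e:2*f])
```

```text
11.05 [0.52099442 0.05868258 0.22188071] [-0.11402855  0.16911389 -0.62078632] 0.04126061199535017
wrist green_rack 0.9 [0.523 0.061 0.012]
wrist green_key 0.65 [0.587 0.062 0.012]
wrist green_fin 0.65 [0.521 0.062 0.068]
side green_rack 0.65 [ 0.603 -0.355  0.012]
side green_rack 0.63 [0.524 0.054 0.012]
side green_key 0.68 [ 0.635 -0.288  0.012]
side green_key 0.58 [0.587 0.063 0.012]
side green_fin 0.97 [ 0.597 -0.342  0.068]
side green_fin 0.75 [0.526 0.058 0.068]
side orange_rack 0.79 [ 0.45  -0.309  0.   ]
```

View pics/wrist3.png

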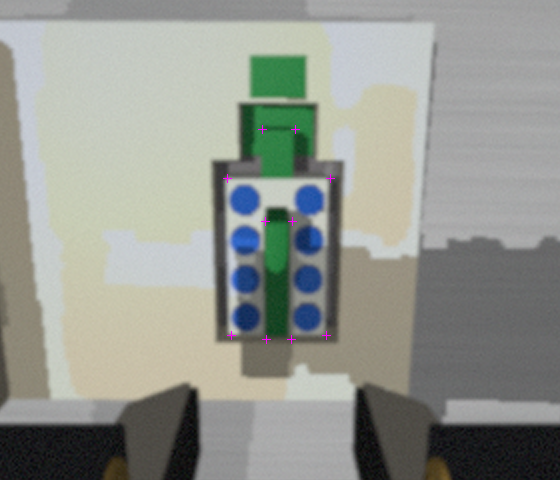

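View pics/side3.png

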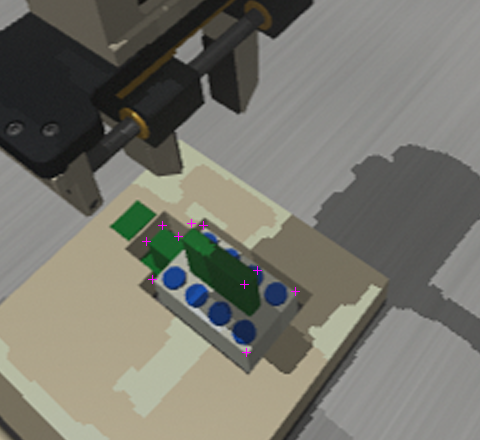

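Wrist view: tab in the slot at (280,150), and the block and fin corners match the seated model within about 1 mm at both ends, so it is level and home. A last check on the bystanders, then hand in.

Run:
```python
from h import *
p=read_camera("top")
for k in("orange_rack","flask"):
    for r in nets.tip_of(p,k)[:1]: print(k,round(r["score"],2),atz(p,r["pixel"],0).round(3))
print(robot.observe()["time"]); print(robot.hand_in())
```

```text
orange_rack 0.71 [ 0.456 -0.317  0.   ]
flask 0.76 [ 0.811 -0.043  0.   ]
11.8
the job is handed in; nothing more can be done
None
```

I gripped the green rack by its fin and turned it into line with the collector. I lowered it into the well with its key in the slot. It met the floor at the expected height (TCP z 0.0525 m, about 5 N up). I then let go, backed off to z 0.22 m and handed in at 11.8 s.

- **Seating:** in the wrist view the block and fin corners match a level, fully seated rack within about 1 mm, with the key in the slot.
- **Bystanders:** the orange rack and flask measured within about 3 mm of where they started.
- **Disagreement:** the side camera overlay was off by several millimetres. It was off the same way before lowering, so I took it as calibration error. In that view the nets also ranked the purple look-alike first for the green rack.

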